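# Lay the propeller shaft level across matched V-blocks

### The arm

A 6-joint arm with a two-finger parallel gripper is mounted at the origin on the work surface. World frame = base frame: x ahead of the robot, y to its left, z up, the work surface at z = 0. Lengths are in m, angles in rad, forces in N, time in s.
With the tool pointing down it reaches from about 0.25 to 0.8 m from the base axis. Payload 8.5 kg.
Tool frame: the origin (TCP) lies at the very end of the fingers, on their centre line; the grasp point (between the pads) lies env.grasp_offset behind it (env.grasp_offset is the distance from the TCP to the grasp point, in m); z points along the fingers, y is the direction in which the jaws open and shut (so a half turn about z gives the same grasp; the last joint's range is limited). The gripper opens to 85 mm and grips with 20 to 120 N. Pads are 22 mm wide; open, the fingers measure 114 mm over their backs; the gripper's body (76 mm by 85 mm) begins 54 mm behind the grasp point. The pads swing forward as they close: fully open they stand 13 mm farther back than shut.
Start: joints at [1.246, 0.238, -0.013, 1.319, 0, 1.571], TCP at [0.168, 0.498, 0.231] pointing down, gripper open.
Joint ranges: [-2.66, 2.66], [-1.03, 1.9], [-1.14, 1.46], [-1.82, 2.27], [-1.45, 1.34], [-3.14, 3.14]. Speed limits (rad/s): [2.22, 2.22, 2.79, 3.14, 3.14, 3.14].

### API

Orientations are given as a rotation vector (axis times angle).
In Python, from bench import env gives the robot as it stands.
- The arm moves only by the tool step_arm, never from a script. Its argument "series" is a list that holds one entry, the list of rows, each a list of 4 numbers: the shift along the tool's x, y, z in cm, then the turn about the tool's z in degrees. In form: [[[dx, dy, dz, turn], ...]]. A call has 1 to 5 rows; each row shifts and turns the pose as measured when the row begins, along the tool's axes as they then stand; what a row does not reach is not made up. A row lasts 1/12 s, in which the tool goes at most 41.7 mm and 7.16 degrees, less where a joint would pass 70% of its speed; a pose out of reach is approached as far as the arm can. A call is refused whole if a number of a shift passes 4.17 or a number of a turn 7.16, either way. A call with a gripper value outside its range is refused whole. "fingers" is the finger opening in cm, from 0 to 8.54, set as the call begins (left out, the last holds). The fingers move at their own pace and stop on an object; "newtons" is the grip in N (left out, the last holds). Time passes only in rows, so rows that do not move let the fingers close. It gives the time, the measured TCP pose, the force and the opening at its end, in the units of the state.
- env.sense(): the state, without advancing time (a new reading comes with each control period).
- env.get_image(name): name is "side" or "top" or "wrist"; returns the picture (420x560x3 uint8, blue, green, red); there is no depth.
- env.camera_model(name): a dict with "mtx" (3x3 intrinsics, pixels), "rvec" (rotation vector, rad) and "tvec" (3), from world to camera coordinates, as OpenCV has them; the wrist camera has in their place "T_tool_cam" (4x4, takes a point from camera to tool coordinates, whose origin is the TCP and whose axes are the flange's). Camera axes: x right, y down, z forward; pixel columns grow to the right and rows downward; lengths in m; the calibration is good to about 2 mm. A picture is of the moment at which its call begins: read the wrist's pose just before it. camera_model takes no time and is no camera call.
- env.finish_job(): hands the job in, once; it reports no verdict.
Trained networks look in the newest picture that a camera, given by its name, has taken for a name from the list of things; names that differ only in an ending like _2 or _b are one class to them, and where a whole thing is asked for, a point or a joint stands for the part that bears it (a point fixed in the world has none). Each returns a list of dicts, best first, with "score" (0 to 1); they miss things now and then, are a little off and sometimes report something else, mostly with a low value. They report only what shows in the picture. A call takes as long as a camera call. They do not tell look-alikes from the thing itself.
- env.spot_in(camera, query): "position" ([column, row] in pixels, amid what is visible of it).
- env.pinpoint(camera, query): "position" ([column, row] in pixels: a listed point, or the origin of a listed thing).
The state is a dict: "time": time; "joint_pos": joint angles; "qd": joint speeds; "tau": joint torques, N m; "ee_pos": TCP position; "orientation": TCP orientation; "force": force on the tool from outside, world axes, zero at the start; "torque": the same for the moment, N m; "finger_gap": finger opening in m.
Only numpy, scipy, OpenCV 4.12 (cv2) and the standard library are available. Lean on these libraries where they do the work, as an engineer would, in place of code of your own. Each camera call takes 0.05 s, during which the arm holds its last target. There are 200 camera calls.

### The job

Of the two loose V-blocks, take the one that matches the block bolted to the iron bed and stand it on the empty end of the bed, notch up and in line with the bolted one. Then lift the propeller shaft off the sloping saddles in the parts box and lay it gently, without dropping it, in the two notches so that it sits level and sticks out about equally beyond both blocks. Leave the taller block and the other things on the bench where they are.

Things in the scene. Friction and masses are not known exactly. Their poses are not given: they have to be found in the camera images.
- bed: Dark iron levelling bed, fixed to the bench: plate 90 (x) by 240 (y) by 12 mm thick. Origin: centre of its underside. A steel V-block 48 (x) by 30 (y) by 50 mm high is bolted on top, centred at y = +60 mm; its notch runs along the bed's y axis. The end towards -y is empty.
- bed_seat (a point): Middle of the empty end of the bed, on the plate's top (bed y = -60 mm, 12 mm above the bench): where the underside centre of the second V-block goes.
- bed_axis (a point): Point midway between the two block places, at the height of the axis of an 18 mm shaft lying in two 50 mm blocks (57.7 mm above the bench). The shaft should lie through it along the bed's y axis.
- vblock_a: Loose steel V-block, same as the bolted one: 48 (x) by 30 (y) by 50 mm high. The 90 degree notch in its top runs along its y axis, 34 mm wide and 17 mm deep. Origin: centre of its underside; z up. About 0.45 kg.
- vblock_b: Loose steel V-block, the taller, odd one: 48 (x) by 30 (y) by 74 mm high, same notch. Origin: centre of its underside. Not needed.
- shaft: Bare steel propeller shaft, 220 mm long and 18 mm thick, the last 15 mm at each end turned down to 13 mm. Origin: at its middle, on its axis; its x axis runs along it. At the start it lies on two sloping saddles in the parts box, +x end up, 32 degrees from level, its middle about 105 mm above the bench and free all round (the saddles are 65 to 80 mm from the middle). About 0.43 kg.
- box: Grey steel parts box, fixed: 220 (x) by 170 (y) by 60 mm high. Origin: centre of its underside. The shaft lies above its x axis, rising to +x. The open lid stands on the +x end, leaning 15 degrees outward, up to 270 mm high; a thin stay along the -y side slopes up from 52 mm high at x = 0 to 166 mm at x = +134 mm.
- flywheel: Small dark cast-iron flywheel lying flat, 116 mm across, 34 mm high; origin under its centre. Leave alone.
- timing_light: Chrome pistol-shaped timing light lying on its side, about 165 by 130 by 48 mm; origin on the bench under its barrel (barrel along x, grip to -y). Leave alone.
- vent_knob: Blue enamel vent knob, 48 mm across, 34 mm high; origin under its centre. Leave alone.
- cowl_latch: White plastic cowl latch, 30 (x) by 75 (y) by 20 mm high; origin under its centre. Leave alone.
There are look-alikes about, which are no part of the job. Leave any turquoise look-alike of the vblock_a alone. Of the things shaped like the shaft, the steel one is meant.

How it is judged:
On the way, in this order (a step that is already met when the one before it is completed fails the run):
1. the matching V-block stands on the empty end of the bed, in line with the bolted one, released (x of vblock_a in the frame of bed between -0.012 and 0.012 m and y of vblock_a in the frame of bed between -0.09 and -0.04 m and z of vblock_a in the frame of bed between 0.008 and 0.016 m and angle between vblock_a's own z axis and vertical below 0.06 rad and angle between the y axis of vblock_a and the y axis of bed, either way round below 0.12 rad and contact force between the fingers and vblock_a below 0.1 N), for 0.2 s.
2. the shaft is lifted off its saddles, clear of the box (contact force between shaft and box below 0.05 N and height (world z) of shaft above 0.13 m), for 0.1 s.
At the end, for the whole second after the job is handed in: The 50 mm V-block stands on the bed's empty end, 40 to 90 mm from its middle, within 12 mm and 7 degrees of in line. The shaft rests in both notches, level within 1.7 degrees, middle within 30 mm lengthwise and 12 mm sideways of the bed's middle, within 4 mm of proper height; released, at rest (all of step 1 and angle between shaft's own x axis and vertical between 1.5408 and 1.6008 rad and z of shaft in the frame of bed between 0.0537 and 0.0627 m and y of shaft in the frame of bed between -0.03 and 0.03 m and x of shaft in the frame of bed between -0.012 and 0.012 m and angle between the x axis of shaft and the y axis of bed, either way round below 0.12 rad and contact force between shaft and vblock_a above 0.3 N and contact force between shaft and bed above 0.3 N and linear speed of shaft below 0.02 m/s and angular speed of shaft below 0.2 rad/s and contact force between the fingers and shaft below 0.1 N); the robot touches nothing.
It fails at once if the taller V-block moved more than 30 mm (distance of vblock_b from where it was at the start of the episode above 0.03 m).
It fails at once if the flywheel, timing light, vent knob or cowl latch moved more than 30 mm (distance of any of flywheel, timing_light, vent_knob, cowl_latch from where it was at the start of the episode above 0.03 m).
It fails at once if the shaft is slammed on a block or the bed (over 60 N), or dropped (out of the fingers, moving over 0.4 m/s: a fall of 8 mm) (contact force between shaft and bed above 60 N or contact force between shaft and vblock_a above 60 N or (contact force between the fingers and shaft below 0.1 N and linear speed of shaft above 0.4 m/s)).
It also fails if it takes over 54 s, if anything falls off the work surface, if the arm or the gripper's body presses on something with over 40 N, if the wrist force passes 120 N, or if a joint passes its speed limit or range.

## Working session

There is one attempt and no reset: what is moved stays moved. The work goes in short steps, Python scripts to look and compute and a tool call to move; the robot and the scene stay as the last step left them, time stands still between calls to the robot, and variables do not carry over. Pictures are saved under pics/ and viewed, about 8 in all and at most 12, crops included, and the job is handed in when it is done.

Besides the shell and the picture viewer there is one more tool, called as name(argument=value, ...) on one line, values as JSON. step_arm: Moves the arm, as the interface text tells. Its arguments: {"type":"object","properties":{"series":{"type":"array"},"fingers":{"type":"number"},"newtons":{"type":"number"}},"required":["series"]}

```bash
ls; mkdir -p pics; cat > h.py <<'E'
import numpy as np, cv2
from scipy.spatial.transform import Rotation as R
from bench import env
def cam(n):
    m=env.camera_model(n); K=np.array(m["mtx"],float)
    if "rvec" in m:
        Rc=cv2.Rodrigues(np.array(m["rvec"],float))[0]; t=np.array(m["tvec"],float).ravel()
    else:
        s=env.sense(); T=np.eye(4); T[:3,:3]=R.from_rotvec(s["orientation"]).as_matrix(); T[:3,3]=s["ee_pos"]
        C=np.linalg.inv(T@np.array(m["T_tool_cam"])); Rc=C[:3,:3]; t=C[:3,3]
    return K,Rc,t
def ray(c,px):
    K,Rc,t=c; o=-Rc.T@t; d=Rc.T@np.linalg.inv(K)@np.array([px[0],px[1],1.0]); return o,d/np.linalg.norm(d)
def atz(c,px,z):
    o,d=ray(c,px); return o+d*(z-o[2])/d[2]
def proj(c,p):
    K,Rc,t=c; q=K@(Rc@np.array(p)+t); return q[:2]/q[2]
def tri(c1,p1,c2,p2):
    A=[];b=[]
    for c,p in((c1,p1),(c2,p2)):
        o,d=ray(c,p); M=np.eye(3)-np.outer(d,d); A.append(M); b.append(M@o)
    return np.linalg.lstsq(np.vstack(A),np.hstack(b),rcond=None)[0]
E
python3 - <<'E'
from h import *
np.set_printoptions(precision=3,suppress=True)
print(env.sense(), env.grasp_offset)
for n in("top","side"):
    im=env.get_image(n); cv2.imwrite(f"pics/{n}0.png",im)
    c=cam(n); print(n,-c[1].T@c[2],c[1][2])
    for q in("bed","bed_seat","bed_axis","vblock_a","vblock_b","shaft","box"):
        print(q,[(round(d["score"],2),np.round(d["position"],1).tolist()) for d in env.pinpoint(n,q)][:4])
print(env.camera_model("wrist"))
E
```

```text
pics
{'time': 0.0, 'joint_pos': array([ 1.246,  0.239, -0.014,  1.319,  0.   ,  1.571]), 'qd': array([-0.001, -0.   , -0.001, -0.   , -0.001, -0.001]), 'tau': array([ -0.001, -53.878,  34.645,   0.018,   0.   ,  -0.   ]), 'ee_pos': array([0.167, 0.497, 0.231]), 'orientation': array([-0.508, -3.1  ,  0.002]), 'force': array([ 0.995,  0.506, -0.25 ]), 'torque': array([ 0.025, -0.053, -0.018]), 'finger_gap': 0.08556439056813067} 0.0187
top [0.475 0.024 1.141] [ 0.09   0.028 -0.996]
bed [(0.78, [356.9, 210.2]), (0.5, [384.7, 279.8])]
bed_seat [(0.71, [386.3, 217.1])]
bed_axis [(0.59, [360.5, 211.6])]
vblock_a [(0.7, [286.0, 259.6]), (0.63, [386.8, 276.0]), (0.61, [321.1, 273.4])]
vblock_b [(0.7, [286.0, 259.6]), (0.63, [386.8, 276.0]), (0.61, [321.1, 273.4])]
shaft [(0.8, [172.3, 329.8]), (0.78, [190.6, 232.6]), (0.61, [317.0, 128.7])]
box [(0.83, [199.0, 229.8])]
side [ 0.166 -0.828  0.749] [ 0.338  0.754 -0.564]
bed [(0.72, [313.3, 275.2]), (0.47, [390.8, 280.6])]
bed_seat [(0.72, [320.9, 289.6])]
bed_axis [(0.82, [312.4, 262.9])]
vblock_a [(0.66, [241.9, 267.0]), (0.56, [265.0, 314.0]), (0.53, [244.3, 249.7]), (0.43, [321.1, 291.4])]
vblock_b [(0.66, [241.9, 267.0]), (0.56, [265.0, 314.0]), (0.53, [244.3, 249.7]), (0.43, [321.1, 291.4])]
shaft [(0.84, [171.0, 205.6]), (0.65, [244.4, 178.5])]
box [(0.66, [244.9, 206.0]), (0.47, [264.8, 308.9])]
{'mtx': array([[323.57 ,   0.   , 283.135],
       [  0.   , 323.57 , 206.27 ],
       [  0.   ,   0.   ,   1.   ]]), 'T_tool_cam': array([[ 0.   , -0.958, -0.287,  0.075],
       [ 1.   ,  0.   , -0.   , -0.001],
       [ 0.   , -0.287,  0.958, -0.142],
       [ 0.   ,  0.   ,  0.   ,  1.   ]])}
```

View pics/top0.png

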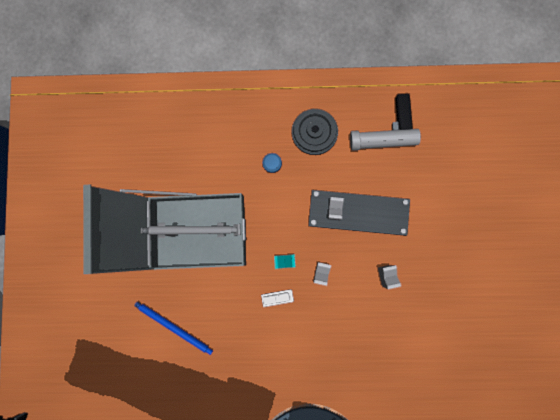

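View pics/side0.png

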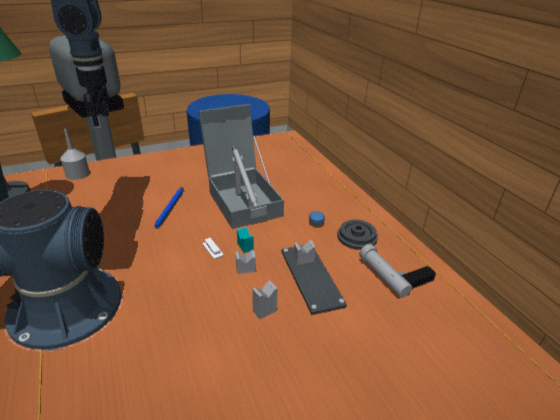

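The top view shows the box at about (165,232) with the steel shaft across it. The bed is at (359,212) with its bolted block at (336,208). The loose steel blocks are at (322,273) and (391,277), and the turquoise look-alike is at (285,261). In the side view, the loose block at (265,300) looks taller than the one at (246,262).

```bash
python3 - <<'E'
from h import *
t=cv2.imread("pics/top0.png"); s=cv2.imread("pics/side0.png")
a=cv2.resize(t[180:300,260:420],(800,600),interpolation=cv2.INTER_CUBIC)
b=cv2.resize(s[225:325,220:360],(800,571),interpolation=cv2.INTER_CUBIC)
cv2.imwrite("pics/cropT.png",a);cv2.imwrite("pics/cropS.png",b)
np.set_printoptions(precision=3,suppress=True)
c=cam("top");d=cam("side")
for n,p in dict(bolt1=(315,193),bolt2=(313,223),bolt3=(407,201),bolt4=(404,231)).items(): print(n,atz(c,p,.012))
for n,p,z in(("nearblk",(322,273),.05),("farblk",(391,277),.074),("turq",(285,261),.05),("bolted",(336,208),.062)):print(n,atz(c,p,z))
print("bed side bolts",[atz(d,p,.012) for p in((285,252),(311,247),(315,309),(341,302))])
print("axis tri",tri(c,(360.5,211.6),d,(312.4,262.9)),"shaft tri",tri(c,(190.6,232.6),d,(244.4,178.5)))
E
```

```text
bolt1 [ 0.627 -0.024  0.012]
bolt2 [ 0.553 -0.018  0.012]
bolt3 [ 0.603 -0.246  0.012]
bolt4 [ 0.531 -0.236  0.012]
nearblk [ 0.434 -0.035  0.05 ]
farblk [ 0.424 -0.189  0.074]
turq [0.463 0.05  0.05 ]
bolted [ 0.584 -0.07   0.062]
bed side bolts [array([ 0.555, -0.023,  0.012]), array([ 0.631, -0.03 ,  0.012]), array([ 0.535, -0.238,  0.012]), array([ 0.603, -0.242,  0.012])]
axis tri [ 0.578 -0.129  0.051] shaft tri [0.535 0.26  0.097]
```

View pics/cropT.png

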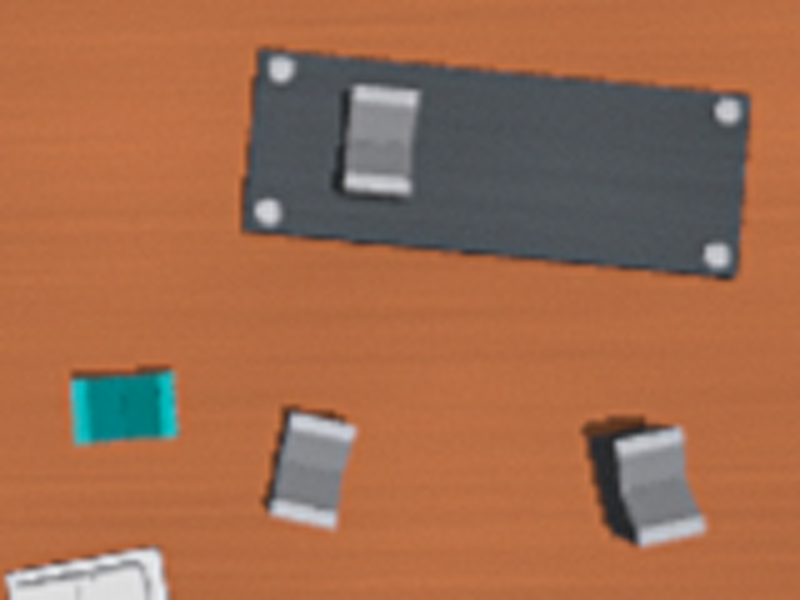

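View pics/cropS.png

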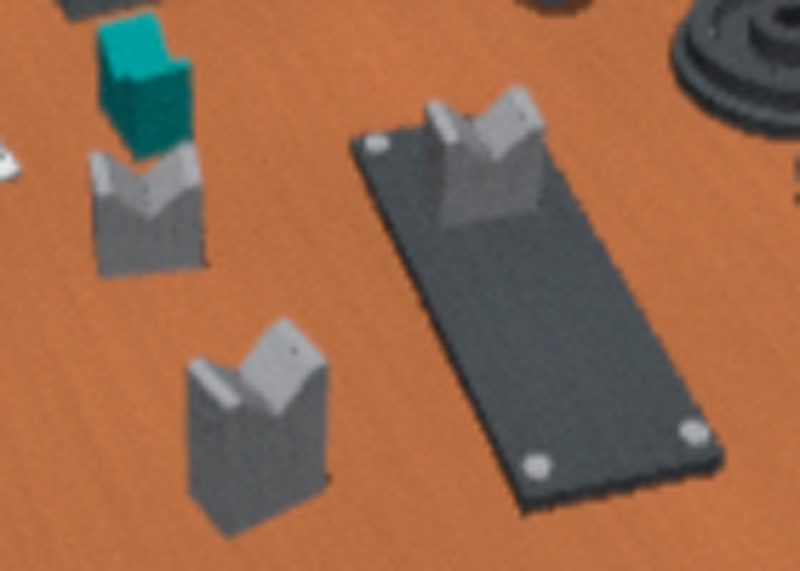

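The crops confirm that the shorter loose block, at top-crop (312,470), is vblock_a and the right one is the taller. The bed corners in the top crop are (262,48), (750,95), (737,278) and (242,230). Next I compute poses and targets, and check them with the wrist camera.

```bash
python3 - <<'E'
from h import *
np.set_printoptions(precision=4,suppress=True)
c=cam("top")
f=lambda P,z,o=(260,180):np.array([atz(c,(x/5+o[0]-.4,y/5+o[1]-.4),z) for x,y in P])
bed=f([(262,48),(750,95),(737,278),(242,230)],.012)
ctr=bed.mean(0); u=(bed[0]+bed[3]-bed[1]-bed[2]); print("bed",ctr,"L",np.linalg.norm(u)/2,"W",np.linalg.norm(bed[0]-bed[3]),"yaxis ang",np.degrees(np.arctan2(u[1],u[0])))
for n,P,z in(("A",[(292,412),(355,430),(337,528),(270,515)],.05),("bolted",[(352,85),(420,90),(410,196),(342,190)],.062)):
    b=f(P,z); w=b[0]+b[3]-b[1]-b[2]; v=b[0]+b[1]-b[2]-b[3]
    print(n,b.mean(0),"y",np.linalg.norm(w)/2,np.degrees(np.arctan2(w[1],w[0])),"x",np.linalg.norm(v)/2,np.degrees(np.arctan2(v[1],v[0])))
# shaft ends in top image
im=cv2.imread("pics/top0.png"); d=cam("side")
a=cv2.resize(im[180:280,80:250],(800,470),interpolation=cv2.INTER_CUBIC);s=cv2.imread("pics/side0.png")
b=cv2.resize(s[100:230,195:295],(400,520),interpolation=cv2.INTER_CUBIC)
cv2.imwrite("pics/box.png",np.hstack([cv2.resize(a,(480,282)),cv2.resize(b[:,:],(217,282))]))
m=env.camera_model("wrist"); T=np.array(m["T_tool_cam"])
s=env.sense(); print(R.from_rotvec(s["orientation"]).as_matrix())
E
```

```text
bed [ 0.5781 -0.1295  0.012 ] L 0.2379157423126255 W 0.08953361824032537 yaxis ang 83.43997526791122
A [ 0.4324 -0.0356  0.05  ] y 0.03085395730205678 75.85804361339011 x 0.04725479355248366 -12.5575444000569
bolted [ 0.5848 -0.0696  0.062 ] y 0.031550791953120765 84.33511564420682 x 0.04946302775797751 -6.778366872898675
[[-0.9477  0.3191 -0.    ]
 [ 0.3191  0.9477 -0.0001]
 [ 0.     -0.0001 -1.    ]]
```

View pics/box.png

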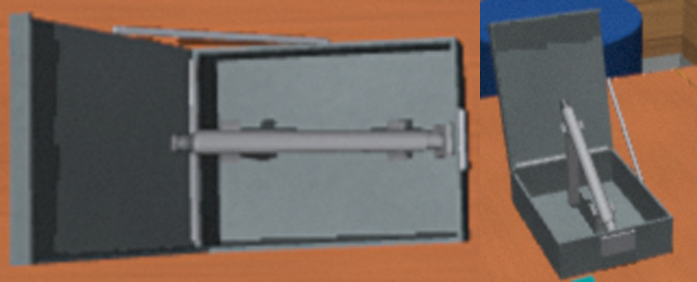

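The crop shows the shaft with its high end on the lid side (world +y) and the low end at the box's front wall. The tool stays pointing down, so I will grip the shaft at its middle, with the jaws across it, and level it by letting it pivot in a light grip on the notches. I plan the transfer to block A first.

```bash
cat >> h.py <<'E'
def plan(tgt,yaw,n,vmax=3.9,wmax=7.0):
    """rows from the present pose towards tgt (m) and tool-y heading yaw (deg)"""
    s=env.sense(); p=np.array(s["ee_pos"]); M=R.from_rotvec(s["orientation"]).as_matrix(); rows=[]
    for _ in range(n):
        a=np.degrees(np.arctan2(M[1,1],M[0,1])); e=-((yaw-a+180)%360-180)
        d=M.T@(np.array(tgt)-p)*100; L=np.linalg.norm(d); d=d*min(1,vmax/max(L,1e-9)); w=np.clip(e,-wmax,wmax)
        r=np.append(np.round(d/.05)*.05,np.round(w*2)/2); rows.append(np.round(r,2).tolist())
        p=p+M@r[:3]/100; M=M@R.from_rotvec([0,0,np.radians(r[3])]).as_matrix()
    print(rows,"->",np.round(p,4),round(float(np.degrees(np.arctan2(M[1,1],M[0,1]))),1))
def st():
    s=env.sense(); M=R.from_rotvec(s["orientation"]).as_matrix()
    print("t",round(s["time"],2),np.round(s["ee_pos"],4),"yaw",round(float(np.degrees(np.arctan2(M[1,1],M[0,1]))),1),"F",np.round(s["force"],1),"gap",round(s["finger_gap"],4),"q",np.round(s["joint_pos"],2))
E
python3 - <<'E'
from h import *
plan([.34,-.035,.2],-13,15)
E
```

```text
[[-2.3, -3.15, 0.2, 7.0], [-2.7, -2.8, 0.2, 7.0], [-3.0, -2.45, 0.2, 7.0], [-3.3, -2.1, 0.2, 7.0], [-3.5, -1.65, 0.2, 7.0], [-3.7, -1.25, 0.25, 7.0], [-3.8, -0.75, 0.2, 7.0], [-3.9, -0.3, 0.25, 7.0], [-3.9, 0.15, 0.2, 7.0], [-3.85, 0.65, 0.25, 7.0], [-3.75, 1.1, 0.2, 7.0], [-3.55, 1.55, 0.25, 7.0], [-3.35, 2.0, 0.2, 0.5], [-3.35, 2.0, 0.25, -0.0], [-1.25, 0.75, 0.1, -0.0]] -> [ 0.34   -0.0351  0.1998] -13.1
```

step_arm(series=[[[-2.3,-3.1,0.2,7],[-2.7,-2.8,0.2,7],[-3.0,-2.4,0.2,7],[-3.3,-2.1,0.2,7],[-3.5,-1.6,0.2,7]]], fingers=8.5)

```text
time: 1.22
ee_pos: [0.2278, 0.3143, 0.2188]
orientation: [-1.43, -2.796, -0.003]
force: [1.4, 0.0, 1.1]
finger_gap: 0.0849
```

step_arm(series=[[[-3.7,-1.2,0.2,7],[-3.8,-0.7,0.2,7],[-3.9,-0.3,0.2,7],[-3.9,0.2,0.2,7],[-3.8,0.7,0.2,7]]])

```text
time: 1.63
ee_pos: [0.2865, 0.1209, 0.2086]
orientation: [-2.221, -2.222, -0.009]
force: [1.5, 0.7, 0.8]
finger_gap: 0.0851
```

```bash
python3 - <<'E'
from h import *
st();plan([.432,-.035,.18],-13,9)
E
```

```text
t 1.63 [0.2865 0.1209 0.2086] yaw 0.0 F [1.5 0.7 0.8] gap 0.0851 q [ 0.4  -0.13 -0.47  1.23  0.    1.97]
[[-2.85, 2.65, 0.5, 7.0], [-2.5, 2.95, 0.5, 6.0], [-2.15, 3.2, 0.55, 0.0], [-2.15, 3.2, 0.5, 0.0], [-2.15, 3.2, 0.55, 0.0], [-1.15, 1.65, 0.25, 0.0], [0.0, 0.0, 0.0, 0.0], [0.0, 0.0, 0.0, 0.0], [0.0, 0.0, 0.0, 0.0]] -> [ 0.4319 -0.0352  0.18  ] -13.0
```

step_arm(series=[[[-2.8,2.6,0.5,7],[-2.5,2.9,0.5,6],[-2.2,3.2,0.5,0],[-2.2,3.2,0.5,0],[-2.2,3.2,0.5,0]]])

```text
time: 2.05
ee_pos: [0.417, -0.0332, 0.1856]
orientation: [2.475, 1.93, 0.019]
force: [0.3, 1.7, 0.4]
finger_gap: 0.0853
```

step_arm(series=[[[-1,1.6,0.3,0],[0,0,0,0],[0,0,0,0]]])

```text
time: 2.3
ee_pos: [0.435, -0.054, 0.1811]
orientation: [2.482, 1.919, 0.019]
force: [-0.2, 0.4, -0.2]
finger_gap: 0.085
```

```bash
python3 - <<'E'
from h import *
st(); c=cam("wrist"); im=env.get_image("wrist")
# overlay predicted block top/bottom outline
def box(ctr,a,z0,h,col):
    x=np.array([np.cos(a),np.sin(a),0]);y=np.array([-x[1],x[0],0]); 
    for z in(z0,z0+h):
        P=[proj(c,np.array([*ctr,z])+sx*.024*x+sy*.015*y) for sx,sy in((1,1),(1,-1),(-1,-1),(-1,1))]
        cv2.polylines(im,[np.int32(np.round(P))],True,col,1)
box((.4324,-.0356),np.radians(-13.3),0,.05,(0,255,255))
box((.5848,-.0699),np.radians(-6.5),.012,.05,(0,255,0))
cv2.imwrite("pics/w1.png",im)
E
```

```text
t 2.3 [ 0.435  -0.054   0.1811] yaw -14.6 F [-0.2  0.4 -0.2] gap 0.085 q [-0.13  0.11 -0.31  1.14  0.01  1.7 ]
```

View pics/w1.png

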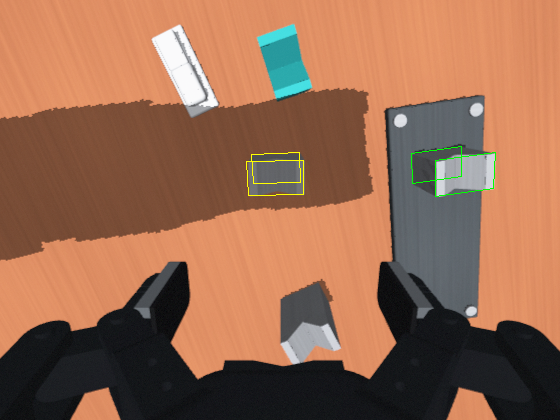

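The wrist view confirms the layout: bolted block at (465,175) under its overlay, turquoise at (285,62), taller block at (310,325). Block A is in the arm's shadow at (275,175), inside the yellow overlay. I check it with a brightened crop.

```bash
python3 - <<'E'
from h import *
im=env.get_image("wrist"); c=cam("wrist")
a=im[140:210,225:325].astype(float); g=a.max(2); sat=(a.max(2)-a.min(2))/np.maximum(g,1)
b=cv2.resize(np.clip(a*2.2,0,255).astype(np.uint8),(700,490),interpolation=cv2.INTER_CUBIC)
cv2.imwrite("pics/w1c.png",b)
m=(sat<.3).astype(np.uint8); n,l,s,ce=cv2.connectedComponentsWithStats(m); i=1+np.argmax(s[1:,4]); print(s[i],ce[i]+[225,140])
E
```

```text
[  23   14   57   43 2220] [276.30675676 174.07612613]
```

View pics/w1c.png

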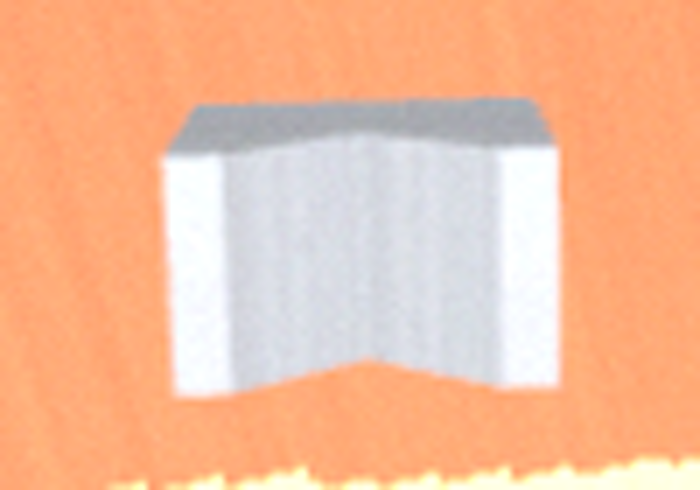

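The crop shows block A's top face clearly, with corners at crop (162,155), (558,146), (560,386) and (175,397).

```bash
python3 - <<'E'
from h import *
c=cam("wrist")
P=np.array([atz(c,(x/7+225-.4,y/7+140-.4),.05) for x,y in((162,155),(558,146),(560,386),(175,397))])
x=P[1]+P[2]-P[0]-P[3]; y=P[0]+P[1]-P[2]-P[3]
print(P.mean(0),np.linalg.norm(x)/2,np.degrees(np.arctan2(x[1],x[0])),np.linalg.norm(y)/2,np.degrees(np.arctan2(y[1],y[0])))
st();plan([.4325,-.0355,.07],-13,5)
E
```

```text
[ 0.43302498 -0.03563219  0.05      ] 0.047980072790295814 -13.080747318733689 0.03010123141379034 76.96984066345264
t 2.4 [ 0.4345 -0.0529  0.1814] yaw -14.5 F [ 0.  -0.2  0.1] gap 0.0852 q [-0.13  0.1  -0.31  1.14  0.01  1.7 ]
[[0.55, -0.25, 3.85, -1.5], [0.55, -0.25, 3.85, 0.0], [0.45, -0.25, 3.45, 0.0], [0.0, 0.0, -0.0, 0.0], [0.0, 0.0, -0.0, 0.0]] -> [ 0.4322 -0.0357  0.07  ] -13.0
```

step_arm(series=[[[0.6,-0.2,3.8,-1.5],[0.6,-0.2,3.8,0],[0.5,-0.2,3.4,0],[0,0,0,0]]])

```text
time: 2.73
ee_pos: [0.4344, -0.0307, 0.0723]
orientation: [2.444, 1.957, 0.03]
force: [-2.3, -0.2, 0.4]
finger_gap: 0.0852
```

```bash
python3 - <<'E'
from h import *
st();plan([.433,-.0356,.013],-13.1,5,vmax=2)
E
```

```text
t 2.73 [ 0.4344 -0.0307  0.0723] yaw -12.6 F [-2.3 -0.2  0.4] gap 0.0852 q [-0.07  0.19 -0.52  0.84  0.01  1.72]
[[-0.2, -0.05, 2.0, 0.5], [-0.2, -0.05, 2.0, -0.0], [-0.15, -0.05, 1.95, -0.0], [-0.0, -0.0, -0.0, -0.0], [-0.0, -0.0, -0.0, -0.0]] -> [ 0.433  -0.0355  0.0128] -13.1
```

step_arm(series=[[[-0.2,0,2,0.5],[-0.2,0,2,0],[-0.1,0,1.7,0],[0,0,0,0]]])

```text
time: 3.07
ee_pos: [0.4343, -0.0319, 0.0188]
orientation: [2.444, 1.954, 0.034]
force: [-1.4, 1.1, -0.5]
finger_gap: 0.0855
```

```bash
cat >> h.py <<'E'
def tilt():
    M=R.from_rotvec(env.sense()["orientation"]).as_matrix(); print("tool z",np.round(M[:,2],4))
E
python3 - <<'E'
from h import *
st();tilt();plan([.433,-.0356,.012],-13.1,3,vmax=2)
E
```

```text
t 3.07 [ 0.4343 -0.0319  0.0188] yaw -12.7 F [-1.4  1.1 -0.5] gap 0.0855 q [-0.08  0.26 -0.6   0.69  0.01  1.72]
tool z [ 0.0244  0.004  -0.9997]
[[-0.4, -0.05, 0.7, 0.5], [0.0, -0.0, -0.0, -0.0], [0.0, -0.0, -0.0, -0.0]] -> [ 0.4331 -0.0356  0.0118] -13.2
```

step_arm(series=[[[-0.4,0,0.6,0.5],[0,0,0,0]]])

```text
time: 3.23
ee_pos: [0.4343, -0.0351, 0.0153]
orientation: [2.45, 1.945, 0.036]
force: [0.3, -0.8, -0.1]
finger_gap: 0.0851
```

step_arm(series=[[[0,0,0,0],[0,0,0,0],[0,0,0,0],[0,0,0,0],[0,0,0,0]]], fingers=4.0, newtons=50)

```text
time: 3.65
ee_pos: [0.4365, -0.0351, 0.02]
orientation: [2.447, 1.942, 0.043]
force: [-0.3, 1.0, -4.4]
finger_gap: 0.0471
```

```bash
python3 - <<'E'
from h import *
st();tilt()
E
```

```text
t 3.65 [ 0.4365 -0.0351  0.02  ] yaw -13.1 F [-0.3  1.  -4.4] gap 0.0471 q [-0.08  0.26 -0.6   0.68  0.01  1.72]
tool z [ 0.032   0.0036 -0.9995]
```

step_arm(series=[[[0,0,-3,0],[0,0,-4,0],[0,0,-2,0],[0,0,0,0]]])

```text
time: 3.98
ee_pos: [0.4305, -0.0353, 0.1113]
orientation: [2.452, 1.945, 0.034]
force: [1.7, -0.7, -4.4]
finger_gap: 0.0471
```

```bash
python3 - <<'E'
from h import *
st();tilt();plan([.5713,-.1891,.11],-6.5,8,vmax=3.5,wmax=2)
E
```

```text
t 3.98 [ 0.4305 -0.0353  0.1113] yaw -13.1 F [ 1.7 -0.7 -4.4] gap 0.0471 q [-0.09  0.14 -0.46  0.94  0.01  1.71]
tool z [ 0.0243  0.0042 -0.9997]
[[-2.0, 2.9, 0.05, -2.0], [-2.05, 2.8, 0.05, -2.0], [-2.15, 2.75, 0.1, -2.0], [-2.25, 2.65, 0.05, -0.5], [-2.3, 2.65, 0.1, -0.0], [-2.25, 2.55, 0.05, -0.0], [0.0, -0.0, 0.0, -0.0], [0.0, -0.0, 0.0, -0.0]] -> [ 0.5714 -0.1893  0.1101] -6.6
```

step_arm(series=[[[-2,2.9,0,-2],[-2,2.8,0,-2],[-2.2,2.8,0,-2],[-2.2,2.6,0,-0.5],[-2.3,2.6,0,0]]])

```text
time: 4.4
ee_pos: [0.5461, -0.1628, 0.1088]
orientation: [2.328, 2.099, 0.03]
force: [0.1, -0.1, -5.2]
finger_gap: 0.0471
```

```bash
python3 - <<'E'
from h import *
st();tilt();plan([.5713,-.1891,.06],-6.5,6,vmax=2,wmax=2)
E
```

```text
t 4.4 [ 0.5461 -0.1628  0.1088] yaw -5.9 F [ 0.1 -0.1 -5.2] gap 0.0471 q [-0.3   0.37 -0.15  1.04  0.01  1.38]
tool z [ 0.0189  0.0077 -0.9998]
[[-0.8, 0.9, 1.6, 0.5], [-0.8, 0.9, 1.6, 0.0], [-0.75, 0.85, 1.65, 0.0], [-0.05, 0.05, 0.05, 0.0], [0.0, 0.0, 0.0, 0.0], [0.0, 0.0, 0.0, 0.0]] -> [ 0.5712 -0.1892  0.06  ] -6.4
```

step_arm(series=[[[-0.8,0.9,1.6,0.5],[-0.8,0.9,1.6,0],[-0.4,0.4,1.2,0],[0,0,0,0]]])

```text
time: 4.73
ee_pos: [0.571, -0.1916, 0.0559]
orientation: [2.342, 2.084, 0.028]
force: [-1.0, 0.9, -5.4]
finger_gap: 0.0473
```

```bash
python3 - <<'E'
from h import *
st();tilt();plan([.5713,-.1891,.04],-6.5,5,vmax=.8,wmax=2)
c=cam("wrist");im=env.get_image("wrist");cv2.imwrite("pics/w2.png",im)
E
```

```text
t 4.73 [ 0.571  -0.1916  0.0559] yaw -6.7 F [-1.   0.9 -5.4] gap 0.0473 q [-0.33  0.46 -0.14  0.95  0.01  1.36]
tool z [ 0.0176  0.0069 -0.9998]
[[0.1, -0.0, 0.8, -0.0], [0.15, -0.0, 0.8, -0.0], [-0.0, -0.0, -0.0, -0.0], [-0.0, -0.0, -0.0, -0.0], [-0.0, -0.0, -0.0, -0.0]] -> [ 0.5715 -0.189   0.0399] -6.7
```

View pics/w2.png

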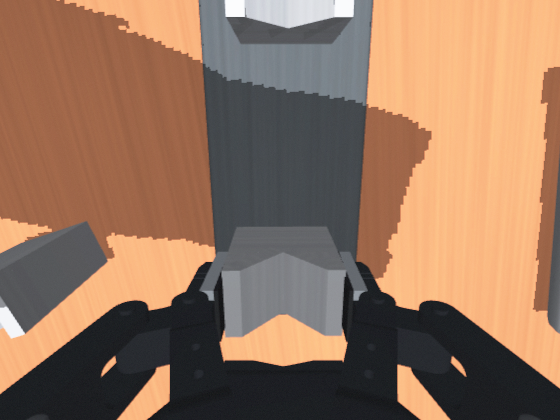

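The picture shows the block held notch up at (283,285), in line with the bolted block at (290,20), 8 pictures so far. I lower it in small rows.

step_arm(series=[[[0.1,0,0.8,0],[0.1,0,0.8,0],[0,0,0.4,0],[0,0,0,0]]])

```text
time: 5.12
ee_pos: [0.5692, -0.1861, 0.0353]
orientation: [2.342, 2.088, 0.027]
force: [-0.5, -0.1, -5.4]
finger_gap: 0.0472
```

step_arm(series=[[[0,0,0.2,0],[0,0,0.2,0]]])

```text
time: 5.28
ee_pos: [0.5693, -0.1853, 0.0321]
orientation: [2.34, 2.088, 0.028]
force: [0.5, 0.1, -4.5]
finger_gap: 0.0472
```

step_arm(series=[[[0,0,0.2,0],[0,0,0.2,0]]])

```text
time: 5.45
ee_pos: [0.5693, -0.1852, 0.0313]
orientation: [2.338, 2.087, 0.029]
force: [-11.1, 1.8, 22.7]
finger_gap: 0.047
```

step_arm(series=[[[0,0,0,0],[0,0,0,0],[0,0,0,0],[0,0,0,0],[0,0,0,0]]], fingers=8.5)

```text
time: 5.87
ee_pos: [0.5722, -0.186, 0.0354]
orientation: [2.332, 2.082, 0.036]
force: [-0.3, -0.6, -0.7]
finger_gap: 0.085
```

step_arm(series=[[[0,0,-3,0],[0,0,-4,0],[0,0,-4,0],[0,0,-4,0],[0,0,0,0]]])

```text
time: 6.28
ee_pos: [0.5662, -0.186, 0.1883]
orientation: [2.336, 2.087, 0.03]
force: [1.5, -1.1, 0.4]
finger_gap: 0.0852
```

```bash
python3 - <<'E'
from h import *
st();tilt()
c=cam("wrist");im=env.get_image("wrist")
def box(ctr,a,z0,h,col):
    x=np.array([np.cos(a),np.sin(a),0]);y=np.array([-x[1],x[0],0])
    P=[proj(c,np.array([*ctr,z0+h])+sx*.024*x+sy*.015*y) for sx,sy in((1,1),(1,-1),(-1,-1),(-1,1))]
    cv2.polylines(im,[np.int32(np.round(P))],True,col,1)
box((.5713,-.1891),np.radians(-6.5),.012,.05,(0,255,255))
box((.5848,-.0699),np.radians(-6.5),.012,.05,(0,255,0))
cv2.imwrite("pics/w3.png",im)
print("shaft tops",env.spot_in("top","shaft")) if 0 else None
E
```

```text
t 6.28 [ 0.5662 -0.186   0.1883] yaw -6.5 F [ 1.5 -1.1  0.4] gap 0.0852 q [-0.32  0.36  0.05  1.25  0.01  1.36]
tool z [ 0.0201  0.0063 -0.9998]
```

View pics/w3.png

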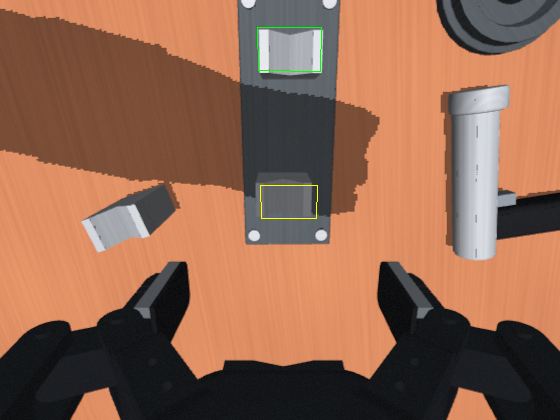

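The block stands on the bed's empty end, square and within 2–3 mm of the overlay at (288,198). Next is the shaft: I compute its axis from the top-view ends, (141,230.7) high and (238.5,230.7) low.

```bash
python3 - <<'E'
from h import *
c=cam("top");np.set_printoptions(precision=4,suppress=True)
im=cv2.imread("pics/top0.png").astype(int)
h=atz(c,(141,230.7),.163);l=atz(c,(238.5,230.7),.047);print(h,l,(h+l)/2,np.linalg.norm((h-l)[:2]),np.degrees(np.arctan2(*(h-l)[:2][::-1])))
# box corners (rim z=.06): from crop
f=lambda x,y,z:atz(c,(80+x/2.82,180+y/2.82),z)
print("rim",f(455,40,.06),f(465,241,.06),f(197,52,.06),f(197,245,.06))
# shaft row profile
for col in(155,170,185,200,215,230): 
    g=im[218:246,col].sum(1)//3; print(col,g.tolist())
plan([.535,.13,.28],-2,14,vmax=3.9)
E
```

```text
[0.5327 0.352  0.163 ] [0.5357 0.1591 0.047 ] [0.5342 0.2555 0.105 ] 0.1929610260663455 90.91071949229305
rim [0.6206 0.1503 0.06  ] [0.4543 0.1431 0.06  ] [0.6144 0.3665 0.06  ] [0.4541 0.3647 0.06  ]
155 [33, 34, 33, 35, 34, 34, 32, 37, 90, 126, 139, 144, 148, 146, 138, 117, 67, 36, 36, 35, 31, 35, 35, 33, 34, 35, 33, 37]
170 [132, 132, 131, 131, 133, 133, 133, 91, 95, 125, 141, 147, 150, 152, 140, 115, 67, 42, 87, 125, 132, 130, 131, 130, 131, 130, 129, 129]
185 [135, 137, 134, 133, 134, 135, 136, 124, 102, 121, 141, 149, 153, 150, 137, 108, 122, 134, 133, 132, 131, 131, 131, 131, 130, 131, 132, 131]
200 [136, 136, 135, 136, 136, 135, 134, 134, 107, 120, 139, 151, 156, 152, 136, 112, 124, 133, 133, 133, 132, 131, 130, 132, 131, 131, 132, 131]
215 [135, 136, 136, 134, 136, 137, 137, 91, 87, 122, 141, 150, 154, 150, 135, 101, 121, 134, 132, 131, 132, 131, 131, 135, 132, 134, 134, 131]
230 [134, 133, 133, 135, 136, 134, 136, 129, 99, 119, 139, 153, 154, 149, 127, 124, 135, 136, 137, 137, 136, 134, 134, 133, 135, 135, 135, 133]
[[3.65, -0.75, -1.1, -4.5], [3.7, -0.45, -1.1, 0.0], [3.7, -0.45, -1.1, 0.0], [3.7, -0.45, -1.1, 0.0], [3.7, -0.5, -1.1, 0.0], [3.7, -0.45, -1.1, 0.0], [3.7, -0.5, -1.1, 0.0], [3.7, -0.45, -1.05, 0.0], [1.9, -0.25, -0.55, 0.0], [0.0, -0.0, -0.0, 0.0], [0.0, -0.0, -0.0, 0.0], [0.0, -0.0, -0.0, 0.0], [0.0, -0.0, -0.0, 0.0], [0.0, -0.0, -0.0, 0.0]] -> [0.5351 0.1298 0.28  ] -2.0
```

step_arm(series=[[[3.7,-0.4,0,-4],[3.9,-0.3,0,-3.5],[3.9,-0.3,0,0],[3.9,-0.3,0,0],[3.9,-0.3,0,0]]])

```text
time: 6.75
ee_pos: [0.5538, 0.0059, 0.1832]
orientation: [2.201, 2.228, 0.025]
force: [1.5, -0.1, 0.4]
finger_gap: 0.0852
```

```bash
python3 - <<'E'
from h import *
st();tilt();plan([.5342,.2555,.185],.9,10,vmax=3.9)
E
```

```text
t 6.75 [0.5538 0.0059 0.1832] yaw 0.7 F [ 1.5 -0.1  0.4] gap 0.0852 q [ 0.01  0.29 -0.06  1.2   0.    1.57]
tool z [ 0.0182  0.0047 -0.9998]
[[3.9, -0.25, -0.0, -0.0], [3.9, -0.25, -0.0, -0.0], [3.9, -0.25, -0.0, -0.0], [3.9, -0.25, -0.05, -0.0], [3.9, -0.25, -0.0, -0.0], [3.9, -0.3, -0.05, -0.0], [1.6, -0.1, 0.0, -0.0], [-0.0, -0.0, 0.0, -0.0], [-0.0, -0.0, 0.0, -0.0], [-0.0, -0.0, 0.0, -0.0]] -> [0.5342 0.2557 0.185 ] 0.7
```

step_arm(series=[[[3.9,-0.3,0,0],[3.9,-0.3,0,0],[3.9,-0.3,0,0],[3.9,-0.2,0,0],[3.9,-0.2,0,0]]])

```text
time: 7.17
ee_pos: [0.5342, 0.2094, 0.1791]
orientation: [2.204, 2.229, 0.018]
force: [1.1, -0.5, 0.1]
finger_gap: 0.0848
```

step_arm(series=[[[2.5,-0.2,0,0],[0,0,0,0],[0,0,0,0]]])

```text
time: 7.42
ee_pos: [0.5293, 0.2433, 0.1755]
orientation: [2.197, 2.24, 0.014]
force: [0.1, 0.2, -0.3]
finger_gap: 0.085
```

```bash
python3 - <<'E'
from h import *
st();tilt()
c=cam("wrist");im=env.get_image("wrist")
m=np.array([.5342,.2555,.105]);a=np.radians(90.9);u=np.array([np.cos(a)*np.cos(.5585),np.sin(a)*np.cos(.5585),np.sin(.5585)]);s=np.cross(u,[0,0,1]);s/=np.linalg.norm(s)
for o in(-.009,.009):
    cv2.line(im,*[tuple(np.int32(np.round(proj(c,m+k*u+o*s)))) for k in(-.11,.08)],(0,255,255),1)
cv2.circle(im,tuple(np.int32(np.round(proj(c,m)))),3,(0,0,255),1)
cv2.imwrite("pics/w4.png",im)
plan([.5342,.2555,.088],.9,6,vmax=2.5)
E
```

```text
t 7.42 [0.5293 0.2433 0.1755] yaw 1.1 F [ 0.1  0.2 -0.3] gap 0.085 q [ 0.43  0.35  0.    1.21 -0.    1.98]
tool z [ 0.0095  0.0036 -0.9999]
[[0.35, 0.1, 2.45, 0.0], [0.35, 0.15, 2.45, 0.0], [0.35, 0.1, 2.5, 0.0], [0.15, 0.1, 1.35, 0.0], [0.0, -0.0, 0.0, 0.0], [0.0, -0.0, 0.0, 0.0]] -> [0.5344 0.2554 0.0881] 1.1
```

View pics/w4.png

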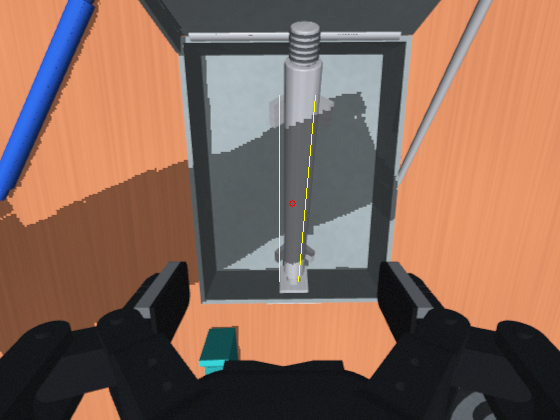

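The picture (10 viewed) shows the overlay about 4–5 px left of the real shaft, so the shaft is roughly 3 mm further in +x. The shoulder is at (303,62) and the tip at (304,25). I refine along the length.

```bash
python3 - <<'E'
from h import *
from scipy.optimize import least_squares
c=cam("wrist")
def f(p):
    m=np.array([p[0],p[1],p[2]]);a=np.radians(p[3]);u=np.array([np.cos(a)*np.cos(.5585),np.sin(a)*np.cos(.5585),np.sin(.5585)])
    n=np.cross(u,[1,0,0]);n=n if n[2]>0 else -n
    return np.hstack([proj(c,m+.095*u)-[303.5,63],proj(c,m+.11*u+.0065*n)-[304,23],proj(c,m-.095*u)[:1]-[294],(p[2]-.105)*2000])
r=least_squares(f,[.535,.2555,.105,90.9]);print(r.x,r.fun)
plan([r.x[0],r.x[1],.088],r.x[3]-90,6,vmax=2.5)
E
```

```text
[ 0.53742861  0.2585342   0.10524468 91.7377987 ] [-0.8506221  -5.51051337  0.70747378  4.82053152  0.11097796  0.4893663 ]
[[0.4, 0.2, 2.45, -0.5], [0.45, 0.2, 2.45, -0.0], [0.4, 0.25, 2.45, -0.0], [0.25, 0.1, 1.4, -0.0], [0.0, 0.0, 0.0, -0.0], [0.0, 0.0, 0.0, -0.0]] -> [0.5372 0.2585 0.0881] 1.6
```

step_arm(series=[[[0.4,0.2,2.4,-0.5],[0.4,0.2,2.4,0],[0.4,0.2,2.4,0],[0.2,0.1,1.2,0],[0,0,0,0]]])

```text
time: 7.88
ee_pos: [0.5384, 0.2519, 0.0882]
orientation: [2.193, 2.242, 0.015]
force: [0.3, -0.2, -0.2]
finger_gap: 0.0847
```

```bash
python3 - <<'E'
from h import *
st();tilt();plan([.5372,.257,.087],1.3,2,vmax=2.5)
E
```

```text
t 7.88 [0.5384 0.2519 0.0882] yaw 1.3 F [ 0.3 -0.2 -0.2] gap 0.0847 q [ 0.44  0.43 -0.11  1.02 -0.    1.99]
tool z [ 0.0106  0.003  -0.9999]
[[0.5, -0.1, 0.1, -0.0], [0.0, -0.0, 0.0, -0.0]] -> [0.5373 0.2569 0.0872] 1.3
```

step_arm(series=[[[0.6,-0.1,0.2,0],[0,0,0,0]]])

```text
time: 8.05
ee_pos: [0.5372, 0.2555, 0.0857]
orientation: [2.197, 2.238, 0.011]
force: [0.4, -0.4, -0.3]
finger_gap: 0.085
```

step_arm(series=[[[0,0,0,0],[0,0,0,0],[0,0,0,0],[0,0,0,0],[0,0,0,0]]], fingers=1, newtons=40)

```text
time: 8.47
ee_pos: [0.5391, 0.2551, 0.0895]
orientation: [2.197, 2.235, 0.019]
force: [0.5, -0.5, -0.5]
finger_gap: 0.0248
```

step_arm(series=[[[0,0,0,0],[0,0,0,0],[0,0,0,0]]])

```text
time: 8.72
ee_pos: [0.5393, 0.2551, 0.09]
orientation: [2.197, 2.235, 0.02]
force: [-0.1, -0.9, -1.9]
finger_gap: 0.0164
```

step_arm(series=[[[0,0,-1,0],[0,0,-2,0],[0,0,-3,0],[0,0,-2,0],[0,0,0,0]]])

```text
time: 9.13
ee_pos: [0.5346, 0.2535, 0.1708]
orientation: [2.199, 2.238, 0.005]
force: [0.8, 1.1, -4.5]
finger_gap: 0.0164
```

```bash
python3 - <<'E'
from h import *
st();tilt()
a=np.radians(83.5);yb=np.array([np.cos(a),np.sin(a)]);B=np.array([.5781,-.1295])
p=B+.131*yb;print(p); 
plan([*p,.15],-6.5,10,vmax=3.2,wmax=2)
E
```

```text
t 9.13 [0.5346 0.2535 0.1708] yaw 1.0 F [ 0.8  1.1 -4.5] gap 0.0164 q [ 0.44  0.37  0.03  1.22 -0.    2.  ]
tool z [ 4.7e-03 -5.0e-04 -1.0e+00]
[0.59292962 0.00065791]
[[-3.1, 0.65, 0.25, 2.0], [-3.1, 0.75, 0.25, 2.0], [-3.05, 0.9, 0.25, 2.0], [-3.05, 1.0, 0.25, 1.5], [-3.0, 1.05, 0.25, 0.0], [-3.0, 1.05, 0.3, 0.0], [-3.0, 1.05, 0.25, 0.0], [-3.0, 1.05, 0.3, 0.0], [-0.45, 0.2, 0.0, 0.0], [0.0, -0.0, 0.0, 0.0]] -> [0.5931 0.0006 0.1502] -6.5
```

step_arm(series=[[[-3.1,0.6,0.2,2],[-3.1,0.7,0.2,2],[-3,0.9,0.2,2],[-3,1,0.2,1.5],[-3,1,0.2,0]]])

```text
time: 9.55
ee_pos: [0.5683, 0.101, 0.1586]
orientation: [2.338, 2.097, 0.007]
force: [0.4, 0.1, -4.9]
finger_gap: 0.0168
```

step_arm(series=[[[-3,1,0.3,0],[-3,1,0.3,0],[-2.4,1,0.3,0],[0,0,0,0]]])

```text
time: 9.88
ee_pos: [0.5875, 0.0049, 0.1442]
orientation: [-2.341, -2.092, 0.002]
force: [-0.4, 0.5, -6.0]
finger_gap: 0.0163
```

```bash
python3 - <<'E'
from h import *
st();tilt();plan([.5929,.0007,.10],-6.5,5,vmax=1.5,wmax=2)
c=cam("wrist");im=env.get_image("wrist");t=env.get_image("side")
cv2.imwrite("pics/w5.png",np.hstack([cv2.resize(im,(480,360)),cv2.resize(t[130:330,220:400],(324,360))]))
E
```

```text
t 9.88 [0.5875 0.0049 0.1442] yaw -6.4 F [-0.4  0.5 -6. ] gap 0.0163 q [ 0.01  0.39 -0.03  1.16  0.    1.69]
tool z [-2.e-03  3.e-04 -1.e+00]
[[-0.1, 0.2, 1.5, 0.0], [-0.15, 0.2, 1.5, 0.0], [-0.1, 0.2, 1.4, 0.0], [-0.0, -0.0, 0.0, 0.0], [-0.0, -0.0, 0.0, 0.0]] -> [0.593  0.0008 0.1002] -6.4
```

View pics/w5.png

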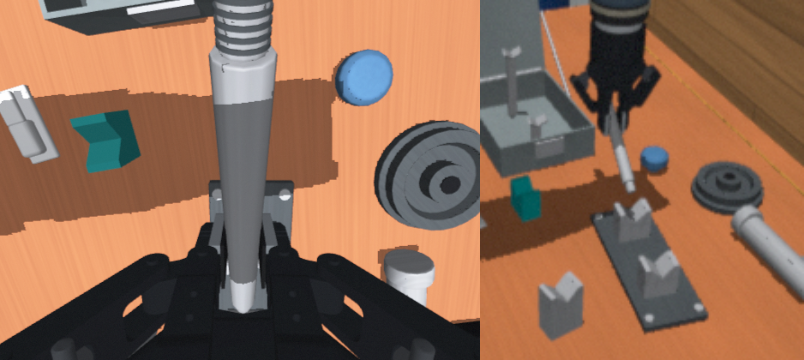

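The last view (11) shows the shaft held at its middle, high end towards the box, low end just short of the bolted block; the way below is clear. I will level it against the bolted (fixed) block, shifted so the thick part touches.

step_arm(series=[[[-0.5,0.2,1.5,0],[-0.5,0.1,1.5,0],[-0.4,0.1,1.4,0],[-0.2,0,0,0],[0,0,0,0]]])

```text
time: 10.4
ee_pos: [0.5875, -0.0036, 0.0981]
orientation: [-2.332, -2.096, 0.0]
force: [2.3, -1.0, -4.2]
finger_gap: 0.0165
```

```bash
python3 - <<'E'
from h import *
st();tilt();plan([.5915,-.0123,.095],-6.5,4,vmax=1,wmax=2)
E
```

```text
t 10.4 [ 0.5875 -0.0036  0.0981] yaw -6.1 F [ 2.3 -1.  -4.2] gap 0.0165 q [-0.01  0.42 -0.1   1.06  0.    1.67]
tool z [-0.0041  0.0042 -1.    ]
[[-0.8, 0.5, 0.3, 0.5], [-0.0, -0.0, 0.0, -0.0], [-0.0, -0.0, 0.0, -0.0], [-0.0, -0.0, 0.0, -0.0]] -> [ 0.5916 -0.0121  0.095 ] -6.6
```

step_arm(series=[[[-0.5,0.4,0,0.5],[-0.5,0.3,0,0],[0,0,0,0],[0,0,0,0]]], newtons=25)

```text
time: 10.73
ee_pos: [0.5945, -0.0128, 0.1002]
orientation: [-2.34, -2.089, -0.002]
force: [-0.0, -0.4, -5.7]
finger_gap: 0.0164
```

```bash
python3 - <<'E'
from h import *
st();tilt();plan([.5915,-.0123,.07],-6.5,4,vmax=1,wmax=2)
E
```

```text
t 10.73 [ 0.5945 -0.0128  0.1002] yaw -6.5 F [-0.  -0.4 -5.7] gap 0.0164 q [-0.02  0.43 -0.08  1.07  0.    1.66]
tool z [-0.0023  0.0048 -1.    ]
[[-0.0, -0.1, 1.0, 0.0], [-0.0, -0.1, 1.0, 0.0], [-0.0, -0.1, 1.0, 0.0], [-0.0, 0.0, 0.0, 0.0]] -> [ 0.5914 -0.0123  0.0702] -6.5
```

Now down in small rows, watching the force.

step_arm(series=[[[0,-0.2,0.6,0],[0,-0.1,0.6,0],[0,0,0.3,0]]])

```text
time: 10.98
ee_pos: [0.5934, -0.0123, 0.0865]
orientation: [-2.343, -2.091, -0.008]
force: [0.5, 1.0, 0.4]
finger_gap: 0.0165
```

step_arm(series=[[[0,0,0.4,0],[0,0,0.4,0],[0,0,0.4,0]]])

```text
time: 11.23
ee_pos: [0.594, -0.0119, 0.0745]
orientation: [2.343, 2.093, 0.011]
force: [-0.3, 1.8, -0.1]
finger_gap: 0.0165
```

Contact at about 5 N, and the shaft is pivoting as planned. I continue down.

step_arm(series=[[[0,0,0.5,0],[0,0,0.5,0],[0,0,0.5,0]]])

```text
time: 11.48
ee_pos: [0.5941, -0.0111, 0.0583]
orientation: [-2.342, -2.093, -0.013]
force: [-1.1, 2.1, -0.6]
finger_gap: 0.0164
```

step_arm(series=[[[0,0,0.4,0],[0,0,0.4,0],[0,0,0.3,0]]])

```text
time: 11.73
ee_pos: [0.5941, -0.0104, 0.0453]
orientation: [-2.341, -2.093, -0.013]
force: [0.0, 2.8, 0.6]
finger_gap: 0.0165
```

step_arm(series=[[[0,0,0.2,0],[0,0,0.2,0]]])

```text
time: 11.9
ee_pos: [0.5943, -0.01, 0.0406]
orientation: [-2.34, -2.093, -0.014]
force: [1.1, 3.7, 2.3]
finger_gap: 0.0166
```

step_arm(series=[[[0,0,-1.5,0],[0,0,-2,0],[0,0,-1,0],[0,0,0,0]]])

```text
time: 12.23
ee_pos: [0.5909, -0.0116, 0.0831]
orientation: [-2.338, -2.089, -0.002]
force: [0.5, -0.9, -5.3]
finger_gap: 0.0166
```

```bash
python3 - <<'E'
from h import *
st();tilt();plan([.5795,-.1295,.088],-6.5,6,vmax=2.5,wmax=2)
c=cam("wrist");im=env.get_image("wrist");t=env.get_image("side")
cv2.imwrite("pics/w6.png",np.hstack([cv2.resize(im,(480,360)),cv2.resize(t[130:330,220:400],(324,360))]))
s=env.sense();M=R.from_rotvec(s["orientation"]).as_matrix();g=s["ee_pos"]-.017*M[:,2]
x=M[:,0]
for p in(-5,0,5): # predicted shoulder/tip width pixel columns for pitch
    u=np.cos(np.radians(p))*x+np.sin(np.radians(p))*np.array([0,0,1]); print(p,[np.round(proj(c,g+k*u),1).tolist() for k in(.095,.11)])
E
```

```text
t 12.23 [ 0.5909 -0.0116  0.0831] yaw -6.5 F [ 0.5 -0.9 -5.3] gap 0.0166 q [-0.02  0.44 -0.11  1.03  0.01  1.66]
tool z [-0.0031  0.0055 -1.    ]
[[-2.5, 0.05, -0.1, 0.0], [-2.5, 0.05, -0.1, 0.0], [-2.5, 0.05, -0.15, 0.0], [-2.5, 0.0, -0.1, 0.0], [-1.85, 0.05, -0.1, 0.0], [0.0, -0.0, 0.0, 0.0]] -> [ 0.5796 -0.1296  0.088 ] -6.5
-5 [[285.6, 49.4], [285.7, 5.8]]
0 [[285.7, 44.1], [285.8, -4.4]]
5 [[285.8, 40.3], [285.9, -13.3]]
```

View pics/w6.png

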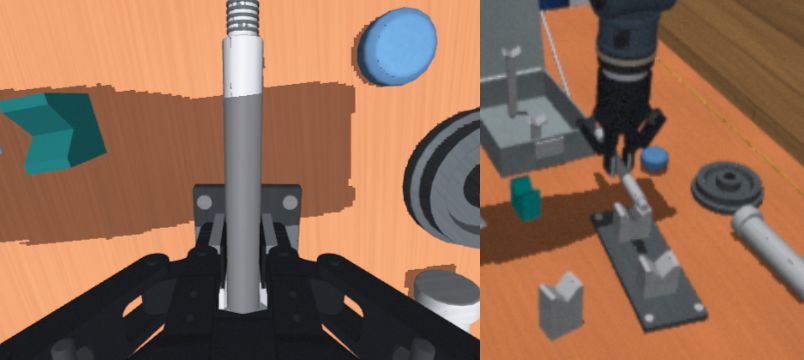

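The shaft is now about level in the grip: its shoulder is at full-image row 43 against 44 predicted for level. That was the 12th picture, so from here I rely on forces and numbers. Moving to over the bed's middle.

step_arm(series=[[[-2.5,0,0,0],[-2.5,0,0,0],[-2.5,0,0,0],[-2.4,0,0,0],[-1.2,0,0,0]]])

```text
time: 12.75
ee_pos: [0.5752, -0.1224, 0.075]
orientation: [-2.327, -2.091, 0.006]
force: [-0.1, 0.3, -6.0]
finger_gap: 0.0163
```

```bash
python3 - <<'E'
from h import *
st();tilt();plan([.5795,-.1295,.065],-6.5,4,vmax=1,wmax=2)
E
```

```text
t 12.75 [ 0.5752 -0.1224  0.075 ] yaw -6.1 F [-0.1  0.3 -6. ] gap 0.0163 q [-0.21  0.44 -0.12  1.02  0.    1.47]
tool z [-0.011   0.007  -0.9999]
[[-0.5, 0.4, 0.75, 0.5], [-0.15, 0.1, 0.25, -0.0], [-0.0, 0.0, -0.0, -0.0], [-0.0, 0.0, -0.0, -0.0]] -> [ 0.5794 -0.1294  0.0649] -6.6
```

step_arm(series=[[[-0.5,0.3,0,0.5],[-0.3,0.1,0,0],[0,0,0,0]]])

```text
time: 13.0
ee_pos: [0.5769, -0.1333, 0.0723]
orientation: [-2.34, -2.073, 0.009]
force: [0.6, 0.3, -5.0]
finger_gap: 0.0166
```

```bash
python3 - <<'E'
from h import *
st();tilt();plan([.5795,-.1295,.06],-6.5,4,vmax=.5,wmax=2)
E
```

```text
t 13.0 [ 0.5769 -0.1333  0.0723] yaw -6.9 F [ 0.6  0.3 -5. ] gap 0.0166 q [-0.23  0.45 -0.11  1.02  0.    1.46]
tool z [-0.0146  0.0077 -0.9999]
[[0.15, 0.1, 0.45, -0.5], [0.15, 0.1, 0.45, 0.0], [0.1, 0.05, 0.35, 0.0], [0.0, -0.0, -0.0, 0.0]] -> [ 0.5797 -0.1296  0.0598] -6.4
```

step_arm(series=[[[0.2,0.1,0.5,-0.5],[0.1,0.1,0.5,0],[0,0,0.5,0],[0,0,0.4,0]]])

```text
time: 13.33
ee_pos: [0.5801, -0.1271, 0.0516]
orientation: [-2.326, -2.088, 0.007]
force: [-0.1, -0.4, -4.5]
finger_gap: 0.0162
```

step_arm(series=[[[0,0,0.3,0],[0,0,0.2,0]]])

```text
time: 13.5
ee_pos: [0.5802, -0.1259, 0.0458]
orientation: [-2.325, -2.09, 0.007]
force: [-1.8, -0.1, 16.5]
finger_gap: 0.0166
```

step_arm(series=[[[0,0,0.2,0],[0,0,0.2,0]]])

```text
time: 13.67
ee_pos: [0.581, -0.1259, 0.0457]
orientation: [-2.327, -2.092, 0.005]
force: [-8.5, 0.5, 20.9]
finger_gap: 0.0163
```

step_arm(series=[[[0,-0.2,0,0],[0,0,0.1,0]]])

```text
time: 13.83
ee_pos: [0.58, -0.1256, 0.0466]
orientation: [-2.329, -2.094, 0.002]
force: [-0.4, -0.3, 0.1]
finger_gap: 0.0165
```

```bash
python3 - <<'E'
from h import *
st();tilt();print(env.sense()["torque"])
# measure shaft ends and blocks in the top and side views
for n in("top","side"):
    im=env.get_image(n);cv2.imwrite(f"pics/{n}2.png",im);print(n,[(round(d["score"],2),np.round(d["position"],1).tolist()) for d in env.pinpoint(n,"shaft")][:3])
    c=cam(n)
    a=np.radians(83.5);u=np.array([np.cos(a),np.sin(a),0]);m=np.array([.5781,-.1295,.0577])
    print([np.round(proj(c,m+k*u),1).tolist() for k in(-.11,0,.11)])
E
```

```text
t 13.83 [ 0.58   -0.1256  0.0466] yaw -6.1 F [-0.4 -0.3  0.1] gap 0.0165 q [-0.22  0.47 -0.15  0.95  0.    1.46]
tool z [-0.0072  0.0059 -1.    ]
[ 0.09785008  0.24055174 -0.17904823]
top [(0.98, [175.8, 325.7]), (0.74, [360.7, 209.4])]
[[409.1, 214.8], [361.6, 210.3], [314.4, 205.8]]
side [(0.77, [309.2, 262.9])]
[[328.5, 291.5], [311.5, 261.1], [297.1, 235.3]]
```

The tool force is now near zero, so the shaft's weight rests on the blocks. The network puts the shaft middle within about 1–2 px of the ideal in both views. I press a touch more and release slowly.

step_arm(series=[[[0,0,0.1,0],[0,0,0,0]]], newtons=20)

```text
time: 14.2
ee_pos: [0.5807, -0.1256, 0.0461]
orientation: [-2.33, -2.094, 0.001]
force: [-1.4, 0.0, -1.4]
finger_gap: 0.0166
```

step_arm(series=[[[0,0,0,0],[0,0,0,0],[0,0,0,0],[0,0,0,0]]], fingers=2.2)

```text
time: 14.53
ee_pos: [0.5801, -0.1254, 0.0451]
orientation: [-2.328, -2.094, 0.003]
force: [-1.3, 0.1, 0.7]
finger_gap: 0.0224
```

step_arm(series=[[[0,0,0,0],[0,0,0,0],[0,0,0,0],[0,0,0,0],[0,0,0,0]]], fingers=4.5)

```text
time: 14.95
ee_pos: [0.581, -0.1256, 0.0449]
orientation: [-2.329, -2.095, 0.002]
force: [0.3, 0.4, -0.1]
finger_gap: 0.0449
```

```bash
python3 - <<'E'
from h import *
st();tilt()
for n in("top","side"):
    im=env.get_image(n);cv2.imwrite(f"pics/{n}3.png",im);print(n,[(round(d["score"],2),np.round(d["position"],1).tolist()) for d in env.pinpoint(n,"shaft")][:3])
E
```

```text
t 14.95 [ 0.581  -0.1256  0.0449] yaw -6.1 F [ 0.3  0.4 -0.1] gap 0.0449 q [-0.22  0.48 -0.15  0.95  0.    1.46]
tool z [-0.0071  0.0062 -1.    ]
top [(0.64, [175.4, 328.2]), (0.52, [359.8, 210.5])]
side [(0.64, [169.5, 206.0]), (0.63, [311.7, 261.5]), (0.38, [310.0, 259.3])]
```

step_arm(series=[[[0,0,-0.5,0],[0,0,-1,0],[0,0,-2,0],[0,0,-3,0],[0,0,-4,0]]], fingers=6)

```text
time: 15.57
ee_pos: [0.5768, -0.1252, 0.1475]
orientation: [-2.32, -2.087, 0.015]
force: [1.5, -0.8, -1.0]
finger_gap: 0.0602
```

step_arm(series=[[[0,-3,-4,0],[0,-4,-2,0],[0,-4,0,0],[0,-4,0,0],[0,0,0,0]]])

```text
time: 15.98
ee_pos: [0.4356, -0.1108, 0.2158]
orientation: [-2.329, -2.097, 0.001]
force: [0.4, -1.1, -0.7]
finger_gap: 0.0599
```

```bash
python3 - <<'E'
from h import *
st();np.set_printoptions(precision=4,suppress=True)
ims={n:env.get_image(n) for n in("top","side","wrist")}
C={n:cam(n) for n in ims}
for n in ims: cv2.imwrite(f"pics/{n}4.png",ims[n])
P={n:[(round(d["score"],2),np.round(d["position"],1).tolist()) for d in env.pinpoint(n,"shaft")][:3] for n in ims};print(P)
a=np.radians(83.5);u=np.array([np.cos(a),np.sin(a),0]);m=np.array([.5781,-.1295,.0577])
for n in ims:
    c=C[n];print(n,"ideal -end,mid,+end",[np.round(proj(c,m+k*u),1).tolist() for k in(-.11,0,.11)])
    # edges of the bright thing along the axis and across it at three places
    g=cv2.cvtColor(ims[n],cv2.COLOR_BGR2GRAY).astype(np.float32)
    v=np.array([u[1],-u[0],0])
    for k in(-.09,-.035,.035,.09):
        q=[proj(c,m+k*u+s*v) for s in np.arange(-.03,.0301,.003)]
        print(k,[int(cv2.getRectSubPix(g,(1,1),(float(x),float(y)))[0,0]) for x,y in q])
    q=[proj(c,m+k*u) for k in np.arange(-.135,.1351,.005)]
    print("along",[int(cv2.getRectSubPix(g,(1,1),(float(x),float(y)))[0,0]) for x,y in q])
E
```

```text
t 15.98 [ 0.4356 -0.1108  0.2158] yaw -6.0 F [ 0.4 -1.1 -0.7] gap 0.0599 q [-0.25  0.12 -0.2   1.25  0.    1.42]
{'top': [(0.66, [176.1, 328.6]), (0.59, [359.9, 211.3]), (0.56, [317.0, 130.8])], 'side': [(0.85, [310.2, 263.6]), (0.56, [168.6, 207.0])], 'wrist': [(0.9, [424.5, 186.6])]}
top ideal -end,mid,+end [[409.1, 214.8], [361.6, 210.3], [314.4, 205.8]]
-0.09 [89, 90, 92, 91, 88, 93, 122, 170, 197, 181, 133, 93, 87, 87, 89, 89, 88, 87, 84, 81, 85]
-0.035 [58, 47, 48, 48, 47, 49, 104, 161, 191, 199, 176, 134, 56, 45, 48, 58, 92, 92, 90, 90, 90]
0.035 [92, 90, 89, 92, 92, 93, 77, 99, 159, 193, 206, 182, 139, 84, 86, 90, 90, 90, 89, 90, 91]
0.09 [91, 90, 91, 94, 94, 92, 89, 72, 105, 161, 194, 207, 180, 136, 93, 92, 92, 90, 89, 90, 91]
along [142, 142, 143, 143, 145, 138, 93, 102, 103, 133, 146, 149, 153, 158, 157, 161, 165, 165, 170, 173, 176, 179, 181, 184, 188, 190, 189, 192, 198, 199, 198, 201, 204, 207, 206, 206, 207, 208, 208, 206, 204, 201, 202, 200, 195, 194, 194, 162, 104, 132, 101, 95, 144, 144, 143]
side ideal -end,mid,+end [[328.5, 291.5], [311.5, 261.1], [297.1, 235.3]]

[... 774 characters left out ...]
-0.09 [24, 89, 102, 98, 101, 104, 123, 186, 214, 222, 219, 193, 100, 96, 185, 211, 137, 139, 170, 169, 170]
-0.035 [79, 78, 78, 79, 78, 79, 78, 142, 191, 218, 224, 218, 184, 82, 104, 107, 105, 136, 168, 165, 168]
0.035 [107, 104, 102, 55, 55, 55, 55, 65, 127, 181, 197, 223, 219, 194, 101, 103, 101, 129, 169, 170, 169]
0.09 [106, 104, 106, 87, 57, 56, 54, 57, 68, 127, 172, 210, 221, 213, 180, 105, 104, 131, 169, 172, 164]
along [23, 24, 25, 21, 169, 173, 193, 203, 206, 219, 221, 221, 222, 223, 224, 225, 224, 224, 224, 224, 224, 224, 223, 222, 222, 221, 221, 220, 219, 218, 218, 218, 216, 215, 197, 213, 208, 205, 200, 171, 192, 189, 177, 181, 176, 172, 170, 164, 88, 97, 153, 168, 170, 169, 169]
```

```bash
python3 - <<'E'
from h import *
from scipy.optimize import least_squares
C={n:cam(n) for n in("top","side","wrist")}; I={n:cv2.cvtColor(cv2.imread(f"pics/{n}4.png"),cv2.COLOR_BGR2GRAY).astype(np.float32) for n in C}
a=np.radians(83.5);u=np.array([np.cos(a),np.sin(a),0]);v=np.array([u[1],-u[0],0]);m=np.array([.5781,-.1295,.0577])
S=np.arange(-.022,.0221,.001);obs=[]
for n in C:
    for k in(-.09,-.085,-.035,-.03,-.02,.02,.03,.035,.085,.09):
        q=np.array([proj(C[n],m+k*u+s*v) for s in S])
        w=np.array([cv2.getRectSubPix(I[n],(1,1),(float(x),float(y)))[0,0] for x,y in q])
        j=np.argmax(np.convolve(w,np.ones(13)/13,"same")[10:-10])+10; l=slice(max(j-10,0),j+11)
        ww=np.clip(w[l]-(w[l].max()*.72),0,None); obs.append((n,k,(q[l]*ww[:,None]).sum(0)/ww.sum()))
def f(p):
    d=np.array([np.cos(p[3])*np.cos(p[4]),np.sin(p[3])*np.cos(p[4]),np.sin(p[4])]);b=np.array([p[0],m[1],p[1]]);r=[]
    for n,k,o in obs:
        A=proj(C[n],b-.1*d);B=proj(C[n],b+.1*d);t=(B-A)/np.linalg.norm(B-A);r.append(float(np.cross(t,o-A)))
    return r
for sets in(("top","side"),("side","wrist"),("top","side","wrist")):
    o0=obs;obs=[o for o in o0 if o[0] in sets]
    r=least_squares(lambda p:f([p[0],p[1],0,p[2],p[3]]),[.578,.058,a,0],loss="soft_l1");obs=o0
    print(sets,"x,z",r.x[:2],"head,pitch deg",np.degrees(r.x[2:]),"rms px",np.sqrt(np.mean(r.fun**2)))
E
```

```text
('top', 'side') x,z [0.57418857 0.07285653] head,pitch deg [80.91310559  0.97668423] rms px 0.12972247043746798
('side', 'wrist') x,z [0.59497071 0.02461261] head,pitch deg [80.17536997 -0.75957573] rms px 0.15686571321244416
('top', 'side', 'wrist') x,z [0.5751525  0.06603586] head,pitch deg [80.91852373  0.68635955] rms px 0.45522951169185083<stdin>:15: DeprecationWarning: Arrays of 2-dimensional vectors are deprecated. Use arrays of 3-dimensional vectors instead. (deprecated in NumPy 2.0)
```

The heading differs from the bed's by about 2.6°, well inside the limit. The height fit is biased by shading, so I check numerically that the shaft is centred in both notches, using block-edge profiles.

```bash
python3 - <<'E'
from h import *
a=np.radians(83.5);u=np.array([np.cos(a),np.sin(a),0]);v=np.array([u[1],-u[0],0]);m=np.array([.5781,-.1295,0])
for n in("wrist","top"):
    c=cam(n);g=cv2.cvtColor(cv2.imread(f"pics/{n}4.png"),cv2.COLOR_BGR2GRAY).astype(np.float32)
    st_=.0015 if n=="wrist" else .002
    S=np.arange(-.036,.0361,st_)
    print(n,"s from -36mm, step mm",st_*1e3)
    for k in(-.066,-.060,-.055,-.050,.050,.055,.060,.066):
        q=[proj(c,m+k*u+s*v+[0,0,.062]) for s in S]
        print(k,*[int(cv2.getRectSubPix(g,(1,1),(float(x),float(y)))[0,0]) for x,y in q])
E
```

```text
wrist s from -36mm, step mm 1.5
-0.066 104 105 101 83 71 136 220 220 220 216 185 169 169 138 97 133 167 186 194 188 221 222 223 219 205 188 166 183 183 183 181 182 200 220 219 219 216 187 169 168 168 169 168 166 168 171 170 168 168
-0.06 78 67 72 69 64 132 219 220 220 217 188 170 172 156 93 127 161 185 199 214 220 223 224 221 208 193 165 179 183 183 181 181 198 219 219 219 218 190 168 166 167 167 166 166 170 170 170 168 167
-0.055 65 71 71 68 71 133 212 221 220 219 190 170 173 137 92 120 154 180 197 184 215 222 224 221 210 196 168 176 182 183 181 181 197 218 219 220 217 188 166 167 168 167 165 168 170 169 169 167 169
-0.05 70 68 65 70 73 126 221 221 220 220 194 169 172 160 105 114 150 178 189 187 219 222 224 223 213 200 172 173 182 182 181 181 194 217 220 220 219 190 165 167 168 166 165 168 170 169 168 166 168
0.05 71 71 71 70 70 72 68 63 88 193 222 222 222 211 172 172 165 91 94 134 163 183 202 215 220 224 221 215 206 177 177 182 182 181 181 185 213 219 219 219 207 170 171 173 168 164 164 167 167
0.055 72 71 73 69 70 64 73 72 88 203 222 222 222 210 168 173 157 82 95 129 159 180 198 2
[... 959 characters left out ...]
68 106 175 206 205 178 147 136 133 126 143 165 185 196 193 182 160 137 131 142 154 160 177 204 204 183 136 90 87 89 91 92 91 90 92
0.05 90 92 93 88 72 84 141 196 216 201 170 138 130 115 127 154 179 199 210 195 172 146 130 135 154 155 169 197 214 207 171 99 86 89 89 86 92
0.055 91 92 92 87 78 76 142 202 215 198 167 136 133 120 121 147 177 198 207 201 175 149 133 139 153 155 167 196 209 200 158 106 85 89 87 89 102
0.06 91 92 92 86 72 79 145 220 219 202 163 137 134 126 109 135 160 189 207 203 179 157 140 147 153 156 166 193 212 202 161 114 88 89 90 87 94
0.066 91 92 93 86 71 90 143 197 216 202 161 142 134 122 115 139 164 192 207 202 182 157 133 132 148 155 169 192 211 204 168 110 88 88 89 89 96
```

The profiles agree in the wrist and top views. Block A is square with the bed but about 5 mm to the side of the bolted one (limit 12 mm). The shaft is equally centred in both notches, so it is seated and level. I hand in.

```bash
python3 -c "
from h import *
st(); print(env.finish_job())"
```

```text
t 16.28 [ 0.4432 -0.112   0.2141] yaw -6.0 F [0.7 0.  0.1] gap 0.06 q [-0.25  0.13 -0.19  1.25  0.    1.42]
the job is handed in; nothing more can be done
None
```

I stood the matching 50 mm block on the empty end of the bed and laid the shaft in the two notches. I handed the job in at about 16 s; it reports no verdict. I gripped the shaft at its middle, levelled it in the grip against the fixed bolted block, then lowered it onto both blocks and released it.

**Last checks that passed:**
- **Block:** it is square with the bed but about 5 mm to the side of the bolted block (limit 12 mm).
- **Shaft in the notches:** it is centred the same way in both notches, so I take it as seated and level. Its heading is about 2.6° (0.045 rad) off the bed axis (limit 0.12 rad).
- **Lengthwise:** the shaft's middle is within about 7 mm of the bed's middle (limit 30 mm).
- **Release:** the tool force was near zero once the fingers were open, and the arm stood clear when I handed in. The highest tool force I saw while seating the shaft was about 25 N.

**Check that disagreed:** fitting the shaft's height from the images gave anything from 25 to 73 mm depending on the camera pair. The same fits gave a pitch of −0.8° to +1.0° (limit 1.7°). I put this down to shading bias and did not use it, so height and level rest on the notch comparison and the contact forces.

I did not measure the taller block or the other bench items again at the end; nothing I did came near them.

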